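Sweep steel discs through a gate into the slot

ROBOT

A 6-joint arm with a two-finger parallel gripper is mounted at the origin on a cart in front of the work surface, level with it; the furniture and walls round the work are solid. World frame = base frame: x ahead of the robot, y to its left, z up, the work surface at z = 0. Lengths are in m, angles in rad, forces in N, time in s.
With the tool pointing down it reaches from about 0.225 to 0.875 m from the base axis. Payload 3.4 kg.
Tool frame: the origin (TCP) lies between the finger pads; the fingertips stand 25 mm ahead of it and the grasp point (between the pads) lies 6 mm ahead of it; z points along the fingers, y is the line along which they close (so a half turn about z gives the same grasp; the last joint's range is limited). The gripper opens to 85 mm and grips with 20 to 120 N. Pads are 22 mm wide; open, the fingers measure 114 mm over their backs; the gripper's body (76 mm by 85 mm) begins 54 mm behind the grasp point. The pads swing forward as they close: fully open they stand 13 mm farther back than shut.
Start: joints at [-1.363, 0.276, 1.505, -0, 1.361, -0.121], TCP at [0.186, -0.544, 0.231] pointing down, gripper open.
Joint ranges: [-2.89, 2.89], [-0.75, 2.08], [0.22, 2.7], [-1.18, 4.32], [0.11, 2.71], [-2.7, 2.7]. Speed limits (rad/s): [2.57, 2.57, 3.14, 3.14, 3.14, 3.14].

INTERFACE

Orientations are given as a unit quaternion [w, x, y, z].
In Python, from rig import manip, cams, ticket gives the robot as it stands.
- The arm moves only by the tool step_arm, never from a script. Its argument "increments" is a list of rows, each an object with "dp": the shift along the world's x, y, z each as a share of 0.2 m, from -1 to 1, a list of three; "yaw": the turn about the world's z as a share of 0.15 rad, from -1 to 1; "grip": the opening, from 0 (shut) to 1 (fully open). In form: [{"dp": [tx, ty, tz], "yaw": yaw, "grip": grip}, ...]. A call has 1 to 5 rows; each row shifts and turns the commanded pose from where the row before left it; what a row does not reach is not made up. A row lasts 1/8 s, in which the tool goes at most 62.5 mm and 10.7 degrees, less where a joint would pass 70% of its speed; a pose out of reach is approached as far as the arm can. A call with a number of a shift or a turn outside -1 to 1 is refused whole. A call with a gripper value outside its range is refused whole. The fingers move at their own pace and stop on an object; "squeeze" is the grip in N (left out, the last holds). Time passes only in rows, so rows that do not move let the fingers close. It gives the time, the measured TCP pose, the force, the opening and the grip force at its end, in the units of the state.
- manip.get_state(): the state, without advancing time (a new reading comes with each control period).
- cams.get_image(name): name is "scene" or "top" or "wrist"; returns the picture (384x512x3 uint8, blue, green, red); there is no depth.
- cams.get_calibration(name): a dict with "fx", "fy", "cx", "cy" (pixels), "extrinsics" (4x4, takes a point from camera to world coordinates). Camera axes: x right, y up, looking along -z (the intrinsics and any distortion apply to the point x, -y, -z); pixel columns grow to the right and rows downward; lengths in m; the calibration is good to about 2 mm. The wrist camera is an equidistant fisheye: a pixel r from the principal point sees the ray r / f radians off the axis. A picture is of the moment at which its call begins: read the wrist's pose just before it. get_calibration takes no time and is no camera call; for the wrist camera it gives the pose at the moment of the call.
- ticket.sign_off(): hands the job in; it is judged then, once.
The state is a dict: "clock": time; "qpos": joint angles; "qd": joint speeds; "effort": joint torques, N m; "position": TCP position; "ee_rot": TCP orientation; "contact_force": force on the tool from outside, world axes, zero at the start; "moment": the same for the moment, N m; "width": finger opening in m; "gripper_force": force on a finger pad.
Only numpy, scipy, OpenCV 4.12 (cv2) and the standard library are available. Lean on these libraries where they do the work, as an engineer would, in place of code of your own. Each camera call takes 0.05 s, during which the arm holds its last target. There are 200 camera calls.

TASK

Push the three loose steel discs along the deck of the wooden sorting tray and through the gate in its metal fence, one at a time and in any order, so that each drops down into the slot behind the gate before the next one goes through. Only slide them with the fingertips: nothing is to be pinched, lifted or carried. Leave the jar, the dental cast and the bur block standing where they are.

Things in the scene. Friction and masses are not known exactly. Their poses are not given: they have to be found in the camera images.
- sorting_tray: fixed wooden block 250 (x) x 130 (y) mm. Origin: centre of its underside on the table; x points along the deck to the gate, z up. Flat deck 60 mm above the table, from x = -125 mm (open end, no rim) to x = 65 mm, where it drops off into the slot. Aluminium side rims rise 10 mm above the deck (120 mm clear between). A fence across it, x = 59 to 65 mm, rises 14 mm, with the gate in its middle.
- gate (a point): middle of the gate, the one gap in the fence, at deck height (tray x = 62, y = 0, z = 60 mm); axes as the tray's, x is the way through. It is 46 mm wide between two round posts of 10 mm diameter and 16 mm height: one disc passes with room, two abreast do not.
- slot (a point): middle of the slot's floor (tray x = 90, y = 0, z = 6 mm). The slot is a pocket with a mouth from tray x = 65 to 115 mm, 64 mm wide, 54 mm deep below the deck, right behind the fence and running 25 mm back under the deck, which is 10 mm thick there: a disc whose centre is pushed past its near edge (x = 65 mm) tips and falls in.
- disc_a: round flat loose steel disc, diameter 32 mm, 8 mm thick, about 45 g, with a small dark dot in the middle; one of three alike, lying flat on the deck of the sorting tray. Origin: centre of its underside; z is its axis.
- disc_b: round flat loose steel disc, diameter 32 mm, 8 mm thick, about 45 g, with a small dark dot in the middle; one of three alike, lying flat on the deck of the sorting tray. Origin: centre of its underside; z is its axis.
- disc_c: round flat loose steel disc, diameter 32 mm, 8 mm thick, about 45 g, with a small dark dot in the middle; one of three alike, lying flat on the deck of the sorting tray. Origin: centre of its underside; z is its axis.
- jar_wax: small jar with a screw lid, 44 mm diameter, 50 mm high, on the table past the open end of the tray; to be left where it stands. Origin: centre of its underside. A big bagged machine, 0.5 m high, stands just behind the jar.
- cast_b: plaster cast of a row of teeth, 56 x 68 x 26 mm, on the table past the slot end of the tray; to be left where it stands. Origin: centre of its underside. A metal case 205 mm high stands behind the tray and the cast, about 120 to 150 mm behind the middle line of the tray: swing in above or in front of it.
- bur_block: wooden block with small burs standing in it, 34 x 70 x 43 mm, on the table past the slot end of the tray, beyond the cast; to be left where it stands. Origin: centre of its underside.
There are look-alikes about, which are no part of the job. What is shaped like the disc_b but green is not meant.

How it is judged:
On the way, in this order (a step that is already met when the one before it is completed fails the run):
1. a first disc is down in the slot, alone (((x of disc_a in the frame of sorting_tray between 0.04 and 0.118 m and y of disc_a in the frame of sorting_tray between -0.036 and 0.036 m and z of disc_a in the frame of sorting_tray below 0.045 m) or (x of disc_b in the frame of sorting_tray between 0.04 and 0.118 m and y of disc_b in the frame of sorting_tray between -0.036 and 0.036 m and z of disc_b in the frame of sorting_tray below 0.045 m) or (x of disc_c in the frame of sorting_tray between 0.04 and 0.118 m and y of disc_c in the frame of sorting_tray between -0.036 and 0.036 m and z of disc_c in the frame of sorting_tray below 0.045 m))), for 0.2 s.
2. a second disc is down in the slot ((((x of disc_a in the frame of sorting_tray between 0.04 and 0.118 m and y of disc_a in the frame of sorting_tray between -0.036 and 0.036 m and z of disc_a in the frame of sorting_tray below 0.045 m) and (x of disc_b in the frame of sorting_tray between 0.04 and 0.118 m and y of disc_b in the frame of sorting_tray between -0.036 and 0.036 m and z of disc_b in the frame of sorting_tray below 0.045 m)) or ((x of disc_a in the frame of sorting_tray between 0.04 and 0.118 m and y of disc_a in the frame of sorting_tray between -0.036 and 0.036 m and z of disc_a in the frame of sorting_tray below 0.045 m) and (x of disc_c in the frame of sorting_tray between 0.04 and 0.118 m and y of disc_c in the frame of sorting_tray between -0.036 and 0.036 m and z of disc_c in the frame of sorting_tray below 0.045 m)) or ((x of disc_b in the frame of sorting_tray between 0.04 and 0.118 m and y of disc_b in the frame of sorting_tray between -0.036 and 0.036 m and z of disc_b in the frame of sorting_tray below 0.045 m) and (x of disc_c in the frame of sorting_tray between 0.04 and 0.118 m and y of disc_c in the frame of sorting_tray between -0.036 and 0.036 m and z of disc_c in the frame of sorting_tray below 0.045 m)))), for 0.2 s.
At the end, for the whole second after the job is handed in: all three discs lie at rest in the slot, the centre of each underside within the pocket and at least 15 mm below the deck; they went down one after another (x of disc_a in the frame of sorting_tray between 0.04 and 0.118 m and y of disc_a in the frame of sorting_tray between -0.036 and 0.036 m and z of each of disc_a, disc_b, disc_c in the frame of sorting_tray below 0.045 m and linear speed of each of disc_a, disc_b, disc_c below 0.03 m/s and x of disc_b in the frame of sorting_tray between 0.04 and 0.118 m and y of disc_b in the frame of sorting_tray between -0.036 and 0.036 m and x of disc_c in the frame of sorting_tray between 0.04 and 0.118 m and y of disc_c in the frame of sorting_tray between -0.036 and 0.036 m); the robot touches nothing.
It fails at once if a disc was lifted more than 10 mm off the deck (z of any of disc_a, disc_b, disc_c in the frame of sorting_tray above 0.07 m).
It fails at once if two discs were in the gate at once (((x of disc_a in the frame of sorting_tray between 0.042 and 0.085 m and y of disc_a in the frame of sorting_tray between -0.025 and 0.025 m and z of disc_a in the frame of sorting_tray above 0.045 m) and (x of disc_b in the frame of sorting_tray between 0.042 and 0.085 m and y of disc_b in the frame of sorting_tray between -0.025 and 0.025 m and z of disc_b in the frame of sorting_tray above 0.045 m)) or ((x of disc_a in the frame of sorting_tray between 0.042 and 0.085 m and y of disc_a in the frame of sorting_tray between -0.025 and 0.025 m and z of disc_a in the frame of sorting_tray above 0.045 m) and (x of disc_c in the frame of sorting_tray between 0.042 and 0.085 m and y of disc_c in the frame of sorting_tray between -0.025 and 0.025 m and z of disc_c in the frame of sorting_tray above 0.045 m)) or ((x of disc_b in the frame of sorting_tray between 0.042 and 0.085 m and y of disc_b in the frame of sorting_tray between -0.025 and 0.025 m and z of disc_b in the frame of sorting_tray above 0.045 m) and (x of disc_c in the frame of sorting_tray between 0.042 and 0.085 m and y of disc_c in the frame of sorting_tray between -0.025 and 0.025 m and z of disc_c in the frame of sorting_tray above 0.045 m))).
It fails at once if the jar was moved more than 15 mm or tipped (distance of jar_wax from where it was at the start of the episode above 0.015 m or angle between jar_wax's own z axis and vertical above 0.3 rad).
It fails at once if the dental cast was moved more than 15 mm or tipped (distance of cast_b from where it was at the start of the episode above 0.015 m or angle between cast_b's own z axis and vertical above 0.3 rad).
It fails at once if the bur block was moved more than 15 mm or tipped (distance of bur_block from where it was at the start of the episode above 0.015 m or angle between bur_block's own z axis and vertical above 0.3 rad).
It also fails if it takes over 58 s, if anything falls off the work surface, if the arm or the gripper's body presses on something with over 40 N, if the wrist force passes 120 N, or if a joint passes its speed limit or range.

## Working session

There is one attempt and no reset: what is moved stays moved. The work goes in short steps, Python scripts to look and compute and a tool call to move; the robot and the scene stay as the last step left them, time stands still between calls to the robot, and variables do not carry over. Pictures are saved under pics/ and viewed, at most 10 in all, crops included, and the job is handed in when it is done.

Besides the shell and the picture viewer there is one more tool, called after "Request:" as name([rows], argument=value, ...), one row to a line, values as JSON. step_arm: Moves the arm, as the interface text tells. Shift numbers are shares of 0.2 m and turn numbers shares of 0.15 rad, none past 1 either way. Its arguments: {"type":"object","properties":{"increments":{"type":"array"},"squeeze":{"type":"number"}},"required":["increments"]}

```bash
mkdir -p pics
python3 - <<'E'
from rig import manip,cams
import cv2,numpy as np
for n in("top","scene"):
    im=cams.get_image(n);cv2.imwrite(f"pics/{n}0.png",im)
    c=cams.get_calibration(n);print(n,c["fx"],c["fy"],c["cx"],c["cy"],np.round(c["extrinsics"],4).tolist(),[k for k in c])
    if n=="top":cv2.imwrite("pics/top0b.png",cv2.resize(im,(800,600),interpolation=cv2.INTER_CUBIC))
s=manip.get_state();print(s["clock"],s["position"],s["ee_rot"],s["width"])
E
```

```text
top 347.3892953459006 347.3892953459006 250.07264683421405 191.98234804024602 [[-0.0073, 0.9993, -0.0356, 0.4004], [-0.9998, -0.0079, -0.0168, -0.0748], [-0.017, 0.0355, 0.9992, 0.9361], [0.0, 0.0, 0.0, 1.0]] ['fx', 'fy', 'cx', 'cy', 'extrinsics']
scene 443.14601705382813 443.14601705382813 252.5885961163384 186.94851801266793 [[0.7451, 0.3267, -0.5814, -0.3226], [-0.6668, 0.3833, -0.6392, -0.9213], [0.014, 0.8639, 0.5034, 0.7241], [0.0, 0.0, 0.0, 1.0]] ['fx', 'fy', 'cx', 'cy', 'extrinsics']
0.1 [ 0.18554761 -0.54373874  0.23042585] [-8.24227422e-04  9.86518318e-01  1.63648795e-01 -3.78418311e-05] 0.0856232611502491
```

View pics/top0b.png

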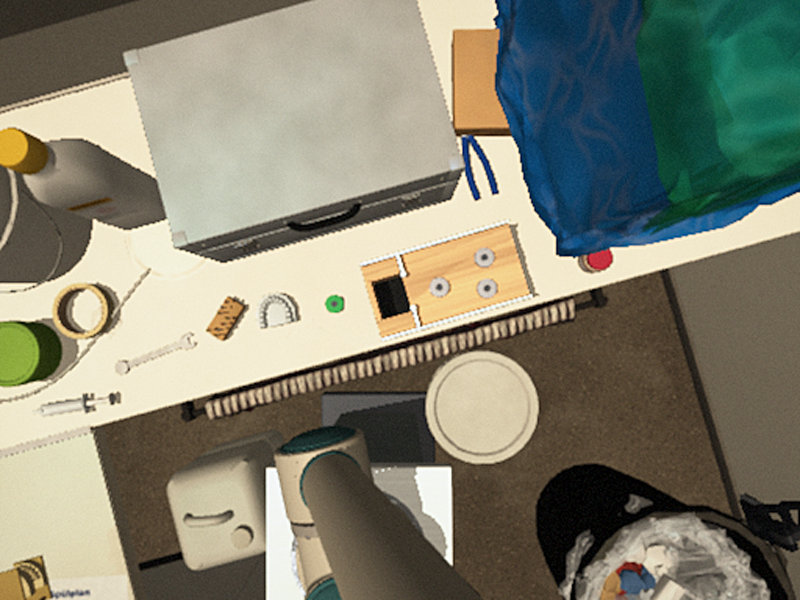

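View pics/scene0.png

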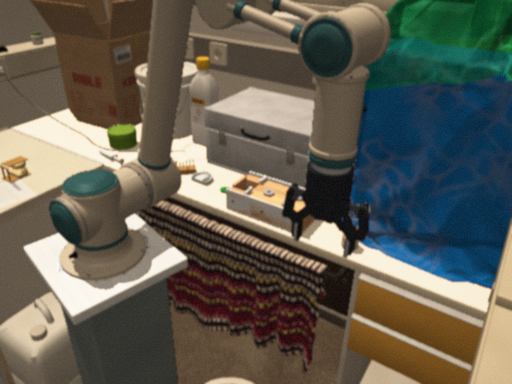

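The top view shows the tray at about (450,285) in the 800 px picture, with the gate end to the left. The discs are at about (438,286), (485,257) and (487,288), and the green look-alike is at (335,303). I'll zoom in to measure.

```bash
cat > h.py <<'E'
import numpy as np,cv2
from rig import cams,manip
def cast(c,u,v,z):
    E=np.array(c["extrinsics"]);d=E[:3,:3]@np.array([(u-c["cx"])/c["fx"],-(v-c["cy"])/c["fy"],-1.])
    return E[:3,3]+d*(z-E[2,3])/d[2]
def proj(c,p):
    E=np.array(c["extrinsics"]);q=E[:3,:3].T@(np.asarray(p)-E[:3,3])
    return c["cx"]+c["fx"]*q[0]/-q[2],c["cy"]-c["fy"]*q[1]/-q[2]
E
python3 - <<'E'
from h import *
im=cv2.imread("pics/top0.png");c=cams.get_calibration("top")
cr=im[138:222,225:355];b=cv2.resize(cr,None,fx=6,fy=6,interpolation=cv2.INTER_CUBIC);cv2.imwrite("pics/crop0.png",b)
hsv=cv2.cvtColor(im,cv2.COLOR_BGR2HSV)
for (u,v) in((280,183),(310,164.5),(312,184)):
    u0,v0=int(u)-10,int(v)-10
    s=hsv[v0:v0+21,u0:u0+21,1]
    m=(s<70).astype(np.uint8);n,l,st,ce=cv2.connectedComponentsWithStats(m)
    for i in range(1,n):
        if st[i,4]>40: 
            cu,cv_=ce[i]+[u0,v0];print("disc",st[i].tolist(),round(cu,1),round(cv_,1),np.round(cast(c,cu,cv_,.068),4))
wood=((hsv[...,0]>8)&(hsv[...,0]<25)&(hsv[...,1]>80)&(hsv[...,2]>110)).astype(np.uint8)
n,l,st,ce=cv2.connectedComponentsWithStats(wood[138:222,225:355])
for i in range(1,n):
    if st[i,4]>60:
        p=np.argwhere(l==i)[:,::-1]+[225,138]
        r=cv2.minAreaRect(p.astype(np.float32));bx=cv2.boxPoints(r)
        print("wood",st[i,4],r,[np.round(cast(c,*q,.06)[:2],4).tolist() for q in bx])
E
```

```text
disc [5, 5, 13, 12, 125] 280.7 183.4 [ 0.4523 -0.137   0.068 ]
disc [4, 5, 12, 12, 121] 309.5 164.5 [ 0.499  -0.2095  0.068 ]
disc [3, 4, 13, 13, 124] 311.1 184.0 [ 0.45   -0.2127  0.068 ]
wood 3101 ((295.7261047363281, 175.66879272460938), (47.29107666015625, 76.18490600585938), 73.61045837402344) [[0.5032, -0.0668], [0.556, -0.2519], [0.4409, -0.2836], [0.3882, -0.0995]]
wood 628 ((247.98849487304688, 189.710693359375), (47.19099044799805, 23.501859664916992), 73.68614959716797) [[0.4868, -0.0099], [0.5031, -0.0671], [0.3883, -0.0996], [0.3721, -0.0427]]
```

View pics/crop0.png

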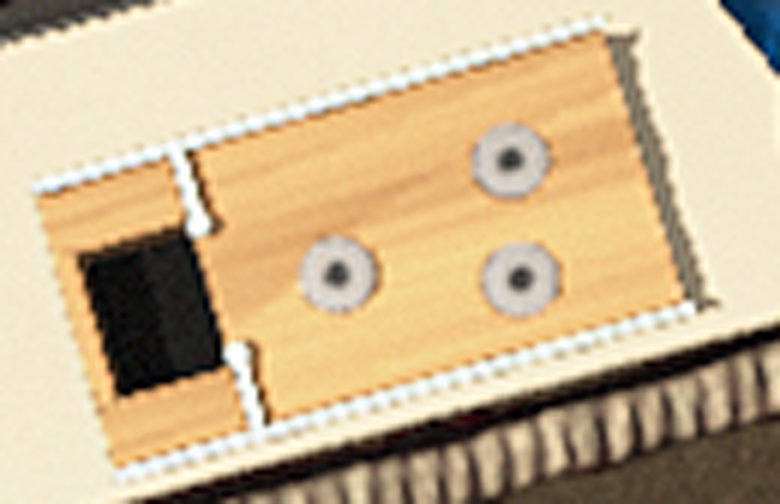

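The crop shows the discs at crop pixels (338,275), (511,160) and (520,279). The gate posts are at about (200,228) and (237,352). The deck measures 192 mm and the tray 251 mm, against 190 and 250 mm given. That puts the tray centre at (0.464,-0.147) and its x axis at 105.9°. Next I'll move over the first disc with a narrow finger gap, so the two fingertips cradle the disc.

Request:
step_arm([
  {"dp":[0.138,0.188,0],"yaw":1,"grip":0.165},
  {"dp":[0.138,0.188,0],"yaw":1,"grip":0.165},
  {"dp":[0.138,0.188,0],"yaw":1,"grip":0.165},
  {"dp":[0.138,0.188,0],"yaw":1,"grip":0.165},
  {"dp":[0.138,0.188,0],"yaw":1,"grip":0.165},
])

```text
clock: 0.72
position: [0.3243, -0.3548, 0.2309]
ee_rot: [-0.0, 0.857, 0.516, 0.0]
contact_force: [-0.4, 0.3, 0.8]
width: 0.014
gripper_force: 0.0
```

Request:
step_arm([
  {"dp":[0.138,0.188,0],"yaw":1,"grip":0.165},
  {"dp":[0.138,0.188,0],"yaw":1,"grip":0.165},
  {"dp":[0.138,0.188,0],"yaw":1,"grip":0.165},
  {"dp":[0.138,0.188,0],"yaw":1,"grip":0.165},
  {"dp":[0.138,0.188,0],"yaw":1,"grip":0.165},
])

```text
clock: 1.35
position: [0.4622, -0.1668, 0.2309]
ee_rot: [-0.0, 0.608, 0.794, -0.0]
contact_force: [0.7, 0.2, -0.0]
width: 0.0142
gripper_force: 0.0
```

Request:
step_arm([
  {"dp":[0,0,0],"yaw":0.13,"grip":0.165},
  {"dp":[0,0,0],"yaw":0,"grip":0.165},
])

```text
clock: 1.6
position: [0.4612, -0.1684, 0.2309]
ee_rot: [-0.0, 0.603, 0.798, -0.0]
contact_force: [-0.3, -0.6, -1.3]
width: 0.0143
gripper_force: 0.0
```

```bash
cat >> h.py <<'E'
C=np.array([.46395,-.1470]);EX=np.array([-.2748,.9615]);EY=np.array([-.9615,-.2748])
def T(x,y):return C+x*EX+y*EY
def inv(p):d=np.asarray(p)[:2]-C;return np.round([d@EX*1000,d@EY*1000],1)
def st():
    s=manip.get_state();q=s["ee_rot"];yaw=np.degrees(2*np.arctan2(q[2],q[1]))
    print("t",round(s["clock"],2),"tray",inv(s["position"]),"pos",np.round(s["position"],4),"yaw",round(yaw,2),"rel",round(yaw-105.9,2),"w",round(s["width"],4),"F",np.round(s["contact_force"],1),"gf",round(float(np.max(s["gripper_force"])),1))
    return s
E
python3 - <<'E'
from h import *
c=cams.get_calibration("top")
print("posts",inv(cast(c,258.3,176,.076)),inv(cast(c,264.5,196.7,.076)))
st();im=cams.get_image("wrist");cv2.imwrite("pics/w1.png",im)
k=cams.get_calibration("wrist");print(k["fx"],k["cx"],k["cy"],np.round(k["extrinsics"],3).tolist())
E
```

```text
posts [ 61.6 -24.5] [61.4 29.1]
t 1.6 tray [-19.8   8.5] pos [ 0.4612 -0.1684  0.2309] yaw 105.89 rel -0.01 w 0.0143 F [-0.3 -0.6 -1.3] gf 0.0
297.3186396354542 255.0993889895382 191.96891126694368 [[0.962, -0.259, -0.085, 0.439], [0.272, 0.913, 0.303, -0.09], [-0.001, -0.315, 0.949, 0.373], [0.0, 0.0, 0.0, 1.0]]
```

View pics/w1.png

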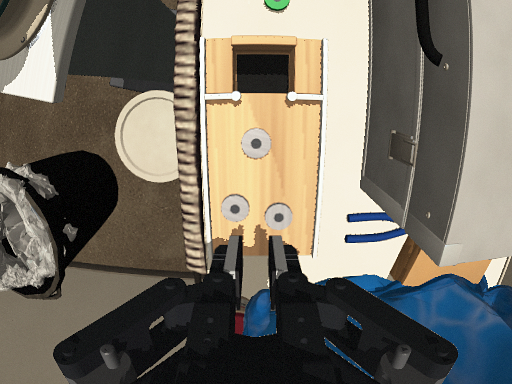

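The wrist view shows the posts at (236,96) and (292,96), and the discs at (256,143), (235,208) and (278,216). I'll refine the positions from this view.

```bash
cat >> h.py <<'E'
def fish(c,u,v,z):
    E=np.array(c["extrinsics"]);a=np.array([u-c["cx"],v-c["cy"]]);r=np.linalg.norm(a);t=r/c["fx"]
    d=E[:3,:3]@np.array([np.sin(t)*a[0]/r,-np.sin(t)*a[1]/r,-np.cos(t)]);return E[:3,3]+d*(z-E[2,3])/d[2]
def discs(im,k,roi=(90,260,200,330)):
    h=cv2.cvtColor(im,cv2.COLOR_BGR2HSV);v0,v1,u0,u1=roi
    m=((h[...,1]<60)&(h[...,2]>90)).astype(np.uint8)[v0:v1,u0:u1]
    n,l,s,ce=cv2.connectedComponentsWithStats(m);o=[]
    for i in range(1,n):
        if 250<s[i,4]<1200 and max(s[i,2],s[i,3])<42 and min(s[i,2],s[i,3])>18:
            cu,cv_=s[i,0]+s[i,2]/2-.5+u0,s[i,1]+s[i,3]/2-.5+v0
            o.append((inv(fish(k,cu,cv_,.068)),round(cu,1),round(cv_,1),int(s[i,4])))
    return o
E
python3 - <<'E'
from h import *
im=cv2.imread("pics/w1.png");k=cams.get_calibration("wrist")
for o in discs(im,k):print(*o)
print("posts",inv(fish(k,236,96,.076)),inv(fish(k,292,96,.076)))
g=im[85:108,200:330].max(2);
for v in(90,95,97,100):print(v,(np.flatnonzero(im[v,195:335].min(1)>170)+195).tolist())
# rim inner edges on rows at deck
for v in(130,180,230):print(v,(np.flatnonzero(im[v,195:335].min(1)>170)+195).tolist(),[inv(fish(k,u,v,.07)).tolist() for u in(206,322)])
E
```

```text
[13.2  8. ] 255.5 143.0 644
[-58.2  31.3] 234.5 207.5 548
[-68.5 -16.9] 278.0 216.0 527
posts [62.  27.1] [ 62.2 -28.2]
90 [200, 201, 202, 203, 204, 323, 324, 325, 326, 328, 329, 330, 331, 332, 333, 334]
95 [200, 201, 202, 203, 204, 205, 206, 207, 208, 209, 210, 211, 212, 213, 214, 215, 216, 217, 218, 219, 220, 221, 222, 223, 224, 225, 226, 227, 228, 229, 230, 231, 232, 233, 234, 235, 236, 237, 238, 239, 240, 288, 289, 290, 291, 292, 293, 294, 295, 296, 297, 298, 299, 300, 301, 302, 303, 304, 305, 306, 307, 308, 309, 310, 311, 312, 313, 314, 315, 316, 317, 318, 319, 320, 321, 322, 323, 324, 325, 326, 327, 328, 329, 330, 331, 332, 333, 334]
97 [200, 201, 202, 203, 205, 206, 207, 208, 209, 210, 211, 212, 213, 214, 215, 216, 217, 218, 219, 220, 221, 222, 223, 224, 225, 226, 227, 228, 229, 230, 231, 232, 233, 234, 235, 236, 237, 238, 239, 288, 289, 290, 291, 292, 293, 294, 295, 296, 297, 298, 299, 300, 301, 302, 303, 304, 305, 306, 307, 308, 309, 310, 311, 312, 313, 314, 315, 316, 317, 318, 319, 320, 321, 322, 323, 324, 325, 326, 327, 328, 329, 330, 331, 332, 333, 334]
100 [200, 201, 202, 203, 204, 234, 235, 236, 290, 291, 292, 293, 294, 323, 324, 325, 326, 327, 328, 329, 330, 331, 332, 333, 334]
130 [201, 202, 203, 204, 205, 249, 250, 251, 252, 253, 254, 255, 256, 257, 258, 259, 260, 261, 262, 263, 322, 323, 324, 325, 326, 327, 328, 329, 330, 331, 332, 333, 334] [[27.7, 58.8], [27.9, -60.9]]
180 [203, 204, 205, 206, 319, 320, 321, 322, 323, 324, 325, 326, 327, 328, 329, 330, 331, 332, 333, 334] [[-25.9, 61.1], [-26.1, -63.7]]
230 [205, 206, 207, 208, 209, 315, 316, 317, 318, 319, 320, 321, 322, 323, 324, 325, 326, 327, 328, 329, 330, 331, 332, 333, 334] [[-85.0, 64.6], [-85.7, -68.2]]
```

Request:
step_arm([
  {"dp":[0,0,-0.21],"yaw":0,"grip":0.165},
  {"dp":[0,0,-0.21],"yaw":0,"grip":0.165},
  {"dp":[0,0,-0.2],"yaw":0,"grip":0.165},
  {"dp":[0,0,0],"yaw":0,"grip":0.165},
  {"dp":[0,0,0],"yaw":0,"grip":0.165},
])

```text
clock: 2.28
position: [0.4623, -0.1695, 0.1084]
ee_rot: [0.001, 0.603, 0.798, 0.0]
contact_force: [-0.6, -0.4, 0.0]
width: 0.0139
gripper_force: 0.0
```

Request:
step_arm([
  {"dp":[0,0,-0.02],"yaw":0,"grip":0.165},
  {"dp":[0,0,0],"yaw":0,"grip":0.165},
])

```text
clock: 2.52
position: [0.4621, -0.1686, 0.1041]
ee_rot: [0.001, 0.603, 0.798, 0.0]
contact_force: [-0.8, 0.4, -0.0]
width: 0.0142
gripper_force: 0.0
```

Request:
step_arm([
  {"dp":[0,0,-0.02],"yaw":0,"grip":0.165},
  {"dp":[0,0,0],"yaw":0,"grip":0.165},
])

```text
clock: 2.78
position: [0.4615, -0.1681, 0.0991]
ee_rot: [-0.0, 0.602, 0.798, -0.0]
contact_force: [-0.1, 0.6, 0.3]
width: 0.0139
gripper_force: 0.0
```

Request:
step_arm([
  {"dp":[0,0,-0.02],"yaw":0,"grip":0.165},
  {"dp":[0,0,0],"yaw":0,"grip":0.165},
])

```text
clock: 3.02
position: [0.4614, -0.168, 0.0948]
ee_rot: [-0.0, 0.602, 0.798, -0.0]
contact_force: [0.3, 0.2, 0.0]
width: 0.0143
gripper_force: 0.0
```

Run:
```python
from h import *
st();cv2.imwrite("pics/w2.png",cams.get_image("wrist"))
k=cams.get_calibration("wrist");im=cv2.imread("pics/w2.png")
for o in discs(im,k,(40,300,150,360)):print(*o)
```

```text
t 3.02 tray [-19.5   8.2] pos [ 0.4614 -0.168   0.0948] yaw 105.91 rel 0.01 w 0.0143 F [0.3 0.2 0. ] gf 0.0
```

View pics/w2.png

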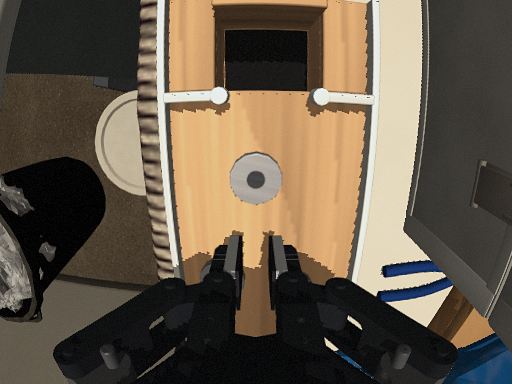

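The view shows the disc at (256,178), centred ahead of the two fingertips at (233,240) and (279,240). I'll lower a little more and start the push.

Request:
step_arm([
  {"dp":[0,0,-0.02],"yaw":0,"grip":0.165},
  {"dp":[0,0,-0.015],"yaw":0,"grip":0.165},
  {"dp":[0,0,0],"yaw":0,"grip":0.165},
])

```text
clock: 3.45
position: [0.4614, -0.1681, 0.0879]
ee_rot: [-0.0, 0.603, 0.798, -0.0]
contact_force: [-0.7, 0.4, -0.2]
width: 0.014
gripper_force: 0.0
```

Run:
```python
from h import *
st()
p=manip.get_state()["position"][:2]
for x,y in((-5,5),(15,0),(30,-.5),(42,-.5)):print(x,y,np.round((T(x/1e3,y/1e3)-p)/.2,4)); p=T(x/1e3,y/1e3)
```

```text
t 3.45 tray [-19.6   8.2] pos [ 0.4614 -0.1681  0.0879] yaw 105.9 rel -0.0 w 0.014 F [-0.7  0.4 -0.2] gf 0.0
-5 5 [-0.0045  0.0746]
15 0 [-0.0034  0.103 ]
30 -0.5 [-0.0182  0.0728]
42 -0.5 [-0.0165  0.0577]
```

Request:
step_arm([
  {"dp":[-0.002,0.037,0],"yaw":0,"grip":0.165},
  {"dp":[-0.002,0.037,0],"yaw":0,"grip":0.165},
  {"dp":[-0.001,0.034,0],"yaw":0,"grip":0.165},
  {"dp":[-0.001,0.034,0],"yaw":0,"grip":0.165},
  {"dp":[-0.001,0.034,0],"yaw":0,"grip":0.165},
])

```text
clock: 4.08
position: [0.4603, -0.1325, 0.0883]
ee_rot: [0.0, 0.602, 0.798, 0.0]
contact_force: [-0.0, -0.2, -0.3]
width: 0.0138
gripper_force: 0.0
```

Request:
step_arm([
  {"dp":[-0.009,0.036,0],"yaw":0,"grip":0.165},
  {"dp":[-0.009,0.036,0],"yaw":0,"grip":0.165},
  {"dp":[0,0,0],"yaw":0,"grip":0.165},
])

```text
clock: 4.45
position: [0.4563, -0.118, 0.0882]
ee_rot: [-0.0, 0.602, 0.798, -0.0]
contact_force: [0.0, 0.3, 0.3]
width: 0.0139
gripper_force: 0.0
```

Run:
```python
from h import *
s=st();im=cams.get_image("wrist");k=cams.get_calibration("wrist");cv2.imwrite("pics/w3.png",im)
for o in discs(im,k,(30,300,150,360)):print(*o)
p=s["position"][:2]
for x in(38,42):print(np.round((T(x/1e3,-.0005)-p)/.2,4))
```

```text
t 4.45 tray [30.  -0.6] pos [ 0.4563 -0.118   0.0882] yaw 105.94 rel 0.04 w 0.0139 F [0.  0.3 0.3] gf 0.0
[-0.0116  0.0385]
[-0.0171  0.0578]
```

View pics/w3.png

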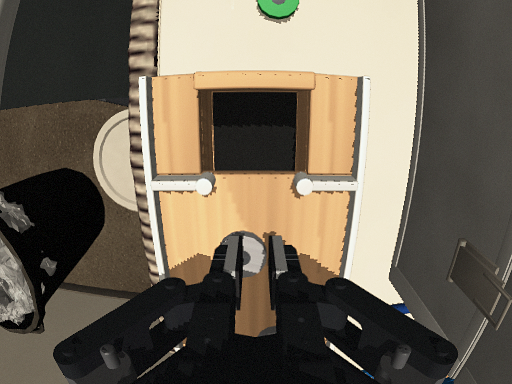

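Run:
```python
from h import *
k=cams.get_calibration("wrist")
print("dot",inv(fish(k,245,257,.068)),"top edge",inv(fish(k,246,233,.068)),"right edge",inv(fish(k,265,250,.068)))
im=cv2.imread("pics/w3.png")[210:300,200:310];cv2.imwrite("pics/w3c.png",cv2.resize(im,None,fx=6,fy=6,interpolation=cv2.INTER_CUBIC))
```

```text
dot [13.5  5.2] top edge [30.6  4.3] right edge [18.6 -7.4]
```

View pics/w3c.png

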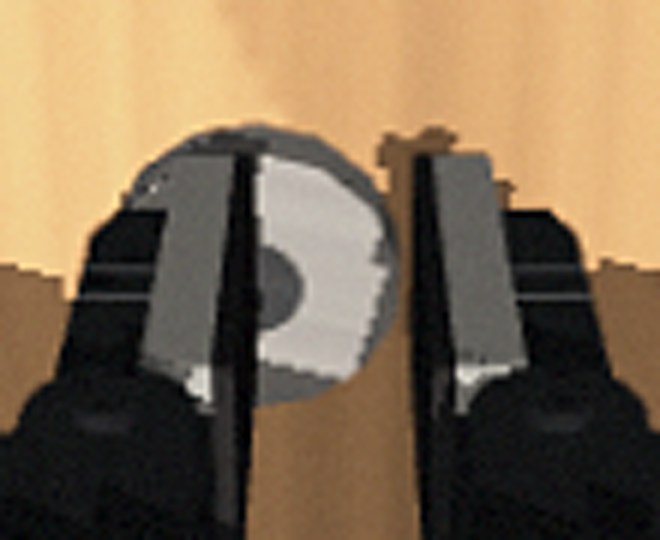

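The disc is still at about tray (13,6) mm, so the tips passed over its top and need to go lower. I'll back off and find the deck by touch.

Request:
step_arm([
  {"dp":[0,0,0.06],"yaw":0,"grip":0.165},
  {"dp":[0.018,-0.125,0],"yaw":0,"grip":0.165},
  {"dp":[0.019,-0.125,0],"yaw":0,"grip":0.165},
  {"dp":[0,0,-0.06],"yaw":0,"grip":0.165},
  {"dp":[0,0,0],"yaw":0,"grip":0.165},
])

```text
clock: 5.12
position: [0.4629, -0.1678, 0.0873]
ee_rot: [-0.002, 0.603, 0.798, -0.0]
contact_force: [0.5, -0.1, -0.4]
width: 0.014
gripper_force: 0.0
```

Request:
step_arm([
  {"dp":[0,0,-0.01],"yaw":0,"grip":0.165},
  {"dp":[0,0,0],"yaw":0,"grip":0.165},
])

```text
clock: 5.38
position: [0.4639, -0.168, 0.0862]
ee_rot: [-0.0, 0.602, 0.798, 0.0]
contact_force: [-0.3, -0.0, 0.1]
width: 0.0146
gripper_force: 0.0
```

Request:
step_arm([
  {"dp":[0,0,-0.01],"yaw":0,"grip":0.165},
  {"dp":[0,0,0],"yaw":0,"grip":0.165},
])

```text
clock: 5.62
position: [0.464, -0.1684, 0.0842]
ee_rot: [-0.0, 0.602, 0.798, 0.0]
contact_force: [0.5, 0.1, -0.9]
width: 0.0141
gripper_force: 0.0
```

Run:
```python
from h import *
s=st();im=cams.get_image("wrist");k=cams.get_calibration("wrist");cv2.imwrite("pics/w4.png",im)
h=cv2.cvtColor(im,cv2.COLOR_BGR2HSV)
m=((h[...,1]<70)&(h[...,2]>80)).astype(np.uint8)[110:225,200:320];n,l,q,c=cv2.connectedComponentsWithStats(m)
for i in range(1,n):
    if q[i,4]>200:print(q[i],inv(fish(k,q[i,0]+q[i,2]/2-.5+200,q[i,1]+q[i,3]/2-.5+110,.068)))
```

```text
t 5.62 tray [-20.6   5.8] pos [ 0.464  -0.1684  0.0842] yaw 105.92 rel 0.02 w 0.0141 F [ 0.5  0.1 -0.9] gf 0.0
[  24   43   56   56 2123] [14.7  7.3]
```

Request:
step_arm([
  {"dp":[0,0,-0.01],"yaw":0,"grip":0.165},
  {"dp":[0,0,0],"yaw":0,"grip":0.165},
])

```text
clock: 5.92
position: [0.464, -0.1686, 0.0821]
ee_rot: [-0.0, 0.603, 0.798, -0.0]
contact_force: [-0.3, -0.2, -1.1]
width: 0.014
gripper_force: 0.0
```

Request:
step_arm([
  {"dp":[0,0,-0.01],"yaw":0,"grip":0.165},
  {"dp":[0,0,0],"yaw":0,"grip":0.165},
])

```text
clock: 6.18
position: [0.4639, -0.1686, 0.08]
ee_rot: [-0.0, 0.603, 0.798, 0.0]
contact_force: [0.1, -0.3, -0.6]
width: 0.0137
gripper_force: 0.0
```

Request:
step_arm([
  {"dp":[0,0,-0.01],"yaw":0,"grip":0.165},
  {"dp":[0,0,0],"yaw":0,"grip":0.165},
])

```text
clock: 6.42
position: [0.4639, -0.1686, 0.078]
ee_rot: [-0.0, 0.603, 0.798, -0.0]
contact_force: [-0.3, -0.9, 0.1]
width: 0.0139
gripper_force: 0.0
```

Request:
step_arm([
  {"dp":[0,0,-0.008],"yaw":0,"grip":0.165},
  {"dp":[0,0,0],"yaw":0,"grip":0.165},
])

```text
clock: 6.68
position: [0.464, -0.1686, 0.0765]
ee_rot: [-0.0, 0.603, 0.798, 0.0]
contact_force: [-0.2, -0.3, 0.8]
width: 0.0139
gripper_force: 0.0
```

Request:
step_arm([
  {"dp":[0,0,-0.008],"yaw":0,"grip":0.165},
  {"dp":[0,0,0],"yaw":0,"grip":0.165},
])

```text
clock: 6.92
position: [0.464, -0.1686, 0.0749]
ee_rot: [-0.0, 0.603, 0.798, 0.0]
contact_force: [-0.5, 0.7, -1.2]
width: 0.0141
gripper_force: 0.0
```

Run:
```python
from h import *
s=st();k=cams.get_calibration("wrist");p=s["position"]
for u,v in((240,236),(231,236),(272,236),(281,236)):
    a=fish(k,u,v,.0);b=fish(k,u,v,.1)
    for off in(.008,.011):
        f=lambda q:(np.asarray(q)[:2]-p[:2])@EX
        t=(off-f(a))/(f(b)-f(a));q=a+t*(b-a);print(u,off,"tip ahead mm",round((p[2]-q[2])*1e3,1),"lat",inv(q)[1]-inv(p)[1])
```

```text
t 6.92 tray [-20.7   5.9] pos [ 0.464  -0.1686  0.0749] yaw 105.9 rel -0.0 w 0.0141 F [-0.5  0.7 -1.2] gf 0.0
240 0.008 tip ahead mm 2.5 lat 7.799999999999999
240 0.011 tip ahead mm -3.4 lat 7.5
231 0.008 tip ahead mm 2.4 lat 12.700000000000001
231 0.011 tip ahead mm -3.5 lat 12.200000000000001
272 0.008 tip ahead mm 2.4 lat -9.600000000000001
272 0.011 tip ahead mm -3.5 lat -9.2
281 0.008 tip ahead mm 2.3 lat -14.5
281 0.011 tip ahead mm -3.6 lat -13.9
```

Run:
```python
from h import *
im=cams.get_image("scene");c=cams.get_calibration("scene");s=manip.get_state();p=s["position"]
u,v=map(int,proj(c,p));print(u,v,proj(c,[p[0],p[1],.06]))
cr=im[v-50:v+40,u-55:u+55];cv2.imwrite("pics/s1.png",cv2.resize(cr,None,fx=6,fy=6,interpolation=cv2.INTER_CUBIC))
print("tcp in crop 330,300; deck below:",[(a-b)*6 for a,b in zip(proj(c,[p[0],p[1],.06]),(u-55,v-50))])
```

```text
278 192 (np.float64(278.67742913667917), np.float64(196.78584129298636))
tcp in crop 330,300; deck below: [np.float64(334.064574820075), np.float64(328.71504775791817)]
```

View pics/s1.png

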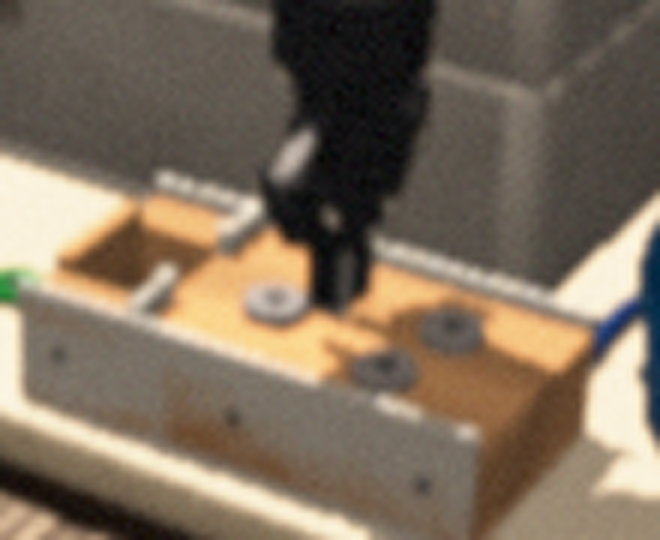

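The scene crop shows the fingertip's lower end at about (332,308), still roughly 10 mm above the deck. I'll keep lowering by touch.

Request:
step_arm([
  {"dp":[0,0,-0.01],"yaw":0,"grip":0.165},
  {"dp":[0,0,0],"yaw":0,"grip":0.165},
])

```text
clock: 7.22
position: [0.464, -0.1686, 0.0729]
ee_rot: [-0.0, 0.603, 0.798, 0.0]
contact_force: [-0.4, 0.6, -0.8]
width: 0.0141
gripper_force: 0.0
```

Request:
step_arm([
  {"dp":[0,0,-0.01],"yaw":0,"grip":0.165},
  {"dp":[0,0,0],"yaw":0,"grip":0.165},
])

```text
clock: 7.48
position: [0.4639, -0.1686, 0.0709]
ee_rot: [-0.0, 0.603, 0.798, -0.0]
contact_force: [0.1, 0.7, -0.2]
width: 0.0137
gripper_force: 0.0
```

Run:
```python
from h import *
st()
```

```text
t 7.47 tray [-20.7   6. ] pos [ 0.4639 -0.1686  0.0709] yaw 105.9 rel 0.0 w 0.0137 F [ 0.1  0.7 -0.2] gf 0.0
```

Request:
step_arm([
  {"dp":[0,0,-0.01],"yaw":0,"grip":0.165},
  {"dp":[0,0,0],"yaw":0,"grip":0.165},
])

```text
clock: 7.72
position: [0.4639, -0.1686, 0.0689]
ee_rot: [-0.0, 0.603, 0.798, 0.0]
contact_force: [0.1, 0.0, -0.2]
width: 0.0139
gripper_force: 0.0
```

Request:
step_arm([
  {"dp":[0,0,-0.008],"yaw":0,"grip":0.165},
  {"dp":[0,0,0],"yaw":0,"grip":0.165},
])

```text
clock: 7.98
position: [0.464, -0.1686, 0.0673]
ee_rot: [-0.0, 0.602, 0.798, -0.0]
contact_force: [0.6, 1.0, -0.2]
width: 0.0142
gripper_force: 0.0
```

Request:
step_arm([
  {"dp":[0,0,-0.006],"yaw":0,"grip":0.165},
  {"dp":[0,0,0],"yaw":0,"grip":0.165},
])

```text
clock: 8.22
position: [0.464, -0.1686, 0.0661]
ee_rot: [-0.0, 0.602, 0.798, 0.0]
contact_force: [-0.1, -0.5, -0.1]
width: 0.0138
gripper_force: 0.0
```

Request:
step_arm([
  {"dp":[0,0,-0.006],"yaw":0,"grip":0.165},
  {"dp":[0,0,0],"yaw":0,"grip":0.165},
])

```text
clock: 8.48
position: [0.464, -0.1686, 0.0649]
ee_rot: [-0.0, 0.603, 0.798, 0.0]
contact_force: [0.2, 0.1, -0.6]
width: 0.014
gripper_force: 0.0
```

Request:
step_arm([
  {"dp":[-0.011,0.032,0],"yaw":0,"grip":0.165},
  {"dp":[-0.011,0.032,0],"yaw":0,"grip":0.165},
  {"dp":[-0.01,0.032,0],"yaw":0,"grip":0.165},
  {"dp":[0,0,0],"yaw":0,"grip":0.165},
])

```text
clock: 8.98
position: [0.4573, -0.1487, 0.0651]
ee_rot: [-0.0, 0.602, 0.798, 0.0]
contact_force: [0.1, -0.3, -0.6]
width: 0.014
gripper_force: 0.0
```

```bash
cat >> h.py <<'E'
def near():
    s=st();im=cams.get_image("wrist");k=cams.get_calibration("wrist");cv2.imwrite("pics/n%d.png"%(s["clock"]*100),im)
    h=cv2.cvtColor(im,cv2.COLOR_BGR2HSV);m=((h[...,1]<70)&(h[...,2]>80)).astype(np.uint8)[90:235,200:320];n,l,q,c=cv2.connectedComponentsWithStats(m)
    for i in range(1,n):
        if q[i,4]>200:print(q[i],inv(fish(k,q[i,0]+q[i,2]/2-.5+200,q[i,1]+q[i,3]/2-.5+90,.068)))
    # dark dots
    m=((h[...,1]<110)&(h[...,2]>30)&(h[...,2]<100)).astype(np.uint8)[90:250,200:320];n,l,q,c=cv2.connectedComponentsWithStats(m)
    for i in range(1,n):
        if 60<q[i,4]<500 and abs(q[i,2]-q[i,3])<6:print("dot",q[i],inv(fish(k,c[i,0]+200,c[i,1]+90,.068)))
    return s
def go(*w):
    p=manip.get_state()["position"][:2]
    for x,y in w:
        t=T(x/1e3,y/1e3);print((x,y),np.round((t-p)/.2,3),"n",round(np.linalg.norm(t-p)/.0075,1));p=t
E
python3 -c "
from h import *
near()"
```

```text
t 8.97 tray [0.2 6.8] pos [ 0.4573 -0.1487  0.0651] yaw 105.94 rel 0.04 w 0.014 F [ 0.1 -0.3 -0.6] gf 0.0
[  0  35  22  25 412] [62.3 27.4]
[  25   86   62   59 2540] [28.   6.1]
dot [ 45 110  21  19 321] [25.8  6.3]
dot [ 27 145  12  15 148] [ 6.8 18. ]
dot [ 71 145  14  15 156] [ 6.7 -5.4]
```

The disc is now being pushed: it sits at x=26 mm with the TCP at 0, which matches the cradle geometry. I'll go a little lower for better engagement.

Request:
step_arm([
  {"dp":[0,0,-0.008],"yaw":0,"grip":0.165},
  {"dp":[0,0,0],"yaw":0,"grip":0.165},
])

```text
clock: 9.28
position: [0.4576, -0.1495, 0.0632]
ee_rot: [-0.0, 0.603, 0.798, -0.0]
contact_force: [0.4, 0.8, -0.1]
width: 0.014
gripper_force: 0.0
```

Request:
step_arm([
  {"dp":[0,0,-0.007],"yaw":0,"grip":0.165},
  {"dp":[0,0,0],"yaw":0,"grip":0.165},
])

```text
clock: 9.52
position: [0.4576, -0.1495, 0.0619]
ee_rot: [-0.0, 0.603, 0.798, -0.0]
contact_force: [-0.2, 0.4, -0.2]
width: 0.0141
gripper_force: 0.0
```

```bash
python3 -c "
from h import *
near();go((15,2),(25,0),(38,-.5),(43,-.5))"
```

```text
t 9.53 tray [-0.6  6.8] pos [ 0.4576 -0.1495  0.0619] yaw 105.89 rel -0.01 w 0.0141 F [-0.2  0.4 -0.2] gf 0.0
[  0  34  22  25 408] [62.8 26.9]
[  24   87   63   58 2609] [28.5  6.4]
dot [ 45 111  21  19 331] [26.1  6.4]
dot [ 27 145  13  15 144] [ 7.9 17.8]
dot [ 71 145  14  15 148] [ 7.8 -5. ]
(15, 2) [0.001 0.082] n 2.2
(25, 0) [-0.004  0.051] n 1.4
(38, -0.5) [-0.015  0.063] n 1.7
(43, -0.5) [-0.007  0.024] n 0.7
```

Request:
step_arm([
  {"dp":[0,0.041,0],"yaw":0,"grip":0.165},
  {"dp":[0.001,0.041,0],"yaw":0,"grip":0.165},
  {"dp":[-0.004,0.051,0],"yaw":0,"grip":0.165},
  {"dp":[-0.008,0.031,0],"yaw":0,"grip":0.165},
  {"dp":[-0.007,0.032,0],"yaw":0,"grip":0.165},
])

```text
clock: 10.2
position: [0.454, -0.1096, 0.0621]
ee_rot: [0.0, 0.602, 0.798, -0.0]
contact_force: [-0.2, -0.4, -0.1]
width: 0.014
gripper_force: 0.2
```

```bash
python3 -c "
from h import *
near();go((43,-.5),(46,-.5))"
```

```text
t 10.2 tray [38.7 -0.7] pos [ 0.454  -0.1096  0.0621] yaw 105.93 rel 0.03 w 0.014 F [-0.2 -0.4 -0.1] gf 0.2
[  24   88   63   57 2571] [68.2 -0.8]
[ 98 110  22  30 500] [ 63.5 -27.6]
dot [ 45 112  21  20 327] [65.2 -0.8]
dot [ 27 145  15  15 148] [48.  10.6]
dot [ 72 145  13  15 146] [ 47.9 -12.3]
(43, -0.5) [-0.004  0.017] n 0.5
(46, -0.5) [-0.004  0.014] n 0.4
```

Request:
step_arm([
  {"dp":[-0.003,0.012,0],"yaw":0,"grip":0.165},
  {"dp":[-0.003,0.012,0],"yaw":0,"grip":0.165},
  {"dp":[0,0,0],"yaw":0,"grip":0.165},
  {"dp":[0,0,0],"yaw":0,"grip":0.165},
])

```text
clock: 10.75
position: [0.4528, -0.1055, 0.062]
ee_rot: [-0.0, 0.603, 0.798, 0.0]
contact_force: [-0.6, -0.1, -0.1]
width: 0.0142
gripper_force: 0.0
```

```bash
python3 -c "
from h import *
near();go((43,-.5),(46,-.5))"
```

```text
t 10.75 tray [43.  -0.7] pos [ 0.4528 -0.1055  0.062 ] yaw 105.89 rel -0.01 w 0.0142 F [-0.6 -0.1 -0.1] gf 0.0
[  0   0 120   5 504] [126.4  -3.2]
[  32   56   48   47 1589] [90.4 -1.4]
[ 98 118  22  27 488] [ 63.5 -28.2]
dot [ 48  73  16  15 187] [90.  -1.3]
dot [ 27 145  12  15 146] [51.5 10.3]
dot [ 72 145  13  15 149] [ 51.4 -12.6]
(43, -0.5) [-0.001 -0.   ] n 0.0
(46, -0.5) [-0.004  0.014] n 0.4
```

The first disc is down: it now images smaller, at slot depth and about x=90 mm. I'll check clearance to the bag and then go behind disc C.

```bash
python3 -c "
from h import *
c=cams.get_calibration('top')
for u,v in((361,163),(345,140),(323,90)):
  print([np.round(cast(c,u,v,z)[:2],3).tolist() for z in(0.05,.15,.3)])
print(T(-.088,.0313),T(-.1,-.019))"
```

```text
[[0.504, -0.343], [0.492, -0.313], [0.475, -0.267]]
[[0.563, -0.303], [0.545, -0.278], [0.517, -0.239]]
[[0.693, -0.249], [0.66, -0.23], [0.61, -0.2]]
[ 0.45803745 -0.24021324] [ 0.5096985 -0.2379288]
```

Request:
step_arm([
  {"dp":[0,0,0.15],"yaw":0,"grip":0.165},
  {"dp":[0,0,0.15],"yaw":0,"grip":0.165},
  {"dp":[0.007,-0.168,0],"yaw":0,"grip":0.165},
  {"dp":[0.007,-0.168,0],"yaw":0,"grip":0.165},
  {"dp":[0.006,-0.168,0],"yaw":0,"grip":0.165},
])

```text
clock: 11.42
position: [0.4569, -0.2072, 0.1222]
ee_rot: [0.0, 0.602, 0.798, 0.0]
contact_force: [-0.4, -0.1, 0.2]
width: 0.0145
gripper_force: 0.0
```

Request:
step_arm([
  {"dp":[0.006,-0.168,0],"yaw":0,"grip":0.165},
  {"dp":[0,0,0],"yaw":0,"grip":0.165},
  {"dp":[0,0,0],"yaw":0,"grip":0.165},
])

```text
clock: 11.8
position: [0.4576, -0.2393, 0.1217]
ee_rot: [-0.001, 0.603, 0.798, 0.0]
contact_force: [-0.3, 0.2, 0.4]
width: 0.0144
gripper_force: 0.0
```

```bash
python3 -c "
from h import *
near();go((-88,31.3))
im=cams.get_image('wrist');k=cams.get_calibration('wrist')
for o in discs(im,k,(20,260,150,400)):print(*o)"
```

```text
t 11.8 tray [-87.   31.5] pos [ 0.4576 -0.2393  0.1217] yaw 105.87 rel -0.03 w 0.0144 F [-0.3  0.2  0.4] gf 0.0
[   1    0   15  145 1502] [-48.8  62.9]
[  33   63   45   45 1429] [-58.1  31. ]
[103  78  17  43 532] [-68.2  -8.2]
dot [ 48  79  15  15 175] [-59.   30.9]
dot [ 27 145  12  15 152] [-109.8   47.5]
dot [ 72 146  13  14 143] [-110.3   14.5]
(-88, 31.3) [ 0.002 -0.007] n 0.2
```

Request:
step_arm([
  {"dp":[0.004,-0.015,-0.1],"yaw":0,"grip":0.165},
  {"dp":[0,0,-0.1],"yaw":0,"grip":0.165},
  {"dp":[0,0,-0.1],"yaw":0,"grip":0.165},
  {"dp":[0,0,0],"yaw":0,"grip":0.165},
  {"dp":[0,0,0],"yaw":0,"grip":0.165},
])

```text
clock: 12.52
position: [0.4589, -0.2421, 0.0622]
ee_rot: [-0.0, 0.602, 0.798, 0.0]
contact_force: [0.1, -0.6, 0.6]
width: 0.0142
gripper_force: 0.0
```

```bash
python3 -c "
from h import *
near();go((-83.4,31.3),(-65,32.4),(-44.2,28.3),(-4.2,15.3),(10,6.9),(22.6,0),(38,-.5))"
```

```text
t 12.53 tray [-90.  31.] pos [ 0.4589 -0.2421  0.0622] yaw 105.95 rel 0.05 w 0.0142 F [ 0.1 -0.6  0.6] gf 0.0
[  23   81   64   60 2648] [-58.7  30.9]
dot [ 44 102  22  21 348] [-59.6  31. ]
dot [ 27 145  12  15 140] [-82.   42.1]
dot [ 72 146  12  14 142] [-82.1  19.1]
(-83.4, 31.3) [-0.011  0.032] n 0.9
(-65, 32.4) [-0.031  0.087] n 2.5
(-44.2, 28.3) [-0.009  0.106] n 2.8
(-4.2, 15.3) [0.008 0.21 ] n 5.6
(10, 6.9) [0.021 0.08 ] n 2.2
(22.6, 0) [0.016 0.07 ] n 1.9
(38, -0.5) [-0.019  0.075] n 2.1
```

Request:
step_arm([
  {"dp":[-0.011,0.032,0],"yaw":0,"grip":0.165},
  {"dp":[-0.01,0.029,0],"yaw":-0.39,"grip":0.165},
  {"dp":[-0.01,0.029,0],"yaw":-0.39,"grip":0.165},
  {"dp":[-0.011,0.029,0],"yaw":-0.38,"grip":0.165},
  {"dp":[-0.003,0.036,0],"yaw":-0.31,"grip":0.165},
])

```text
clock: 13.2
position: [0.4496, -0.2114, 0.0624]
ee_rot: [0.0, 0.687, 0.726, -0.0]
contact_force: [0.5, -0.5, -0.8]
width: 0.014
gripper_force: 0.2
```

Request:
step_arm([
  {"dp":[-0.003,0.035,0],"yaw":-0.31,"grip":0.165},
  {"dp":[-0.003,0.035,0],"yaw":-0.31,"grip":0.165},
  {"dp":[0,0,0],"yaw":0,"grip":0.165},
])

```text
clock: 13.58
position: [0.4484, -0.1971, 0.0623]
ee_rot: [-0.0, 0.719, 0.695, 0.0]
contact_force: [0.4, 0.5, 0.2]
width: 0.014
gripper_force: 0.0
```

```bash
python3 -c "
from h import *
near();go((-4.2,15.3))"
```

```text
t 13.57 tray [-43.9  28.8] pos [ 0.4484 -0.1971  0.0623] yaw 88.01 rel -17.89 w 0.014 F [0.4 0.5 0.2] gf 0.0
[  24   87   63   58 2539] [-16.7  19.5]
dot [ 45 111  21  19 329] [-19.   20.2]
dot [ 72 145  12  15 150] [-39.8  14.9]
dot [ 27 146  12  14 141] [-32.9  36.8]
(-4.2, 15.3) [0.009 0.211] n 5.6
```

Request:
step_arm([
  {"dp":[0.002,0.042,0],"yaw":0,"grip":0.165},
  {"dp":[0.002,0.042,0],"yaw":0,"grip":0.165},
  {"dp":[0.002,0.042,0],"yaw":0,"grip":0.165},
  {"dp":[0.002,0.042,0],"yaw":0,"grip":0.165},
  {"dp":[0.002,0.042,0],"yaw":0,"grip":0.165},
])

```text
clock: 14.25
position: [0.4507, -0.1552, 0.062]
ee_rot: [0.0, 0.72, 0.694, 0.0]
contact_force: [-0.4, 0.7, 0.1]
width: 0.0141
gripper_force: 0.3
```

Request:
step_arm([
  {"dp":[0.01,0.04,0],"yaw":0.46,"grip":0.165},
  {"dp":[0.01,0.04,0],"yaw":0.46,"grip":0.165},
  {"dp":[0.008,0.035,0],"yaw":0.58,"grip":0.165},
  {"dp":[0.008,0.035,0],"yaw":0.58,"grip":0.165},
  {"dp":[0,0,0],"yaw":0,"grip":0.165},
])

```text
clock: 14.88
position: [0.4578, -0.125, 0.062]
ee_rot: [-0.0, 0.603, 0.798, 0.0]
contact_force: [-0.5, -1.1, 0.4]
width: 0.0142
gripper_force: 0.0
```

```bash
python3 -c "
from h import *
near();go((37,-.5),(43.5,-.5))"
```

```text
t 14.88 tray [22.8 -0.1] pos [ 0.4578 -0.125   0.062 ] yaw 105.81 rel -0.09 w 0.0142 F [-0.5 -1.1  0.4] gf 0.0
[  32   26   50   48 1699] [84.  -1.2]
[101  81  19  28 422] [ 62.3 -27.1]
[  24   87   64   58 2614] [51.6 -0.7]
dot [ 49  42  16  16 199] [84.  -1.1]
dot [ 45 111  22  20 329] [48.9 -0.6]
dot [ 27 145  12  15 139] [31.1 11. ]
dot [ 70 145  15  15 137] [ 30.9 -11.8]
(37, -0.5) [-0.017  0.07 ] n 1.9
(43.5, -0.5) [-0.009  0.031] n 0.9
```

Request:
step_arm([
  {"dp":[-0.008,0.035,0],"yaw":0,"grip":0.165},
  {"dp":[-0.009,0.035,0],"yaw":0,"grip":0.165},
  {"dp":[-0.005,0.016,0],"yaw":0,"grip":0.165},
  {"dp":[-0.004,0.015,0],"yaw":0,"grip":0.165},
  {"dp":[0,0,0],"yaw":0,"grip":0.165},
])

```text
clock: 15.55
position: [0.4525, -0.1054, 0.0621]
ee_rot: [-0.0, 0.603, 0.798, 0.0]
contact_force: [0.3, -0.2, -0.8]
width: 0.0144
gripper_force: 0.0
```

Request:
step_arm([
  {"dp":[0,0,0],"yaw":0,"grip":0.165},
  {"dp":[0,0,0],"yaw":0,"grip":0.165},
  {"dp":[0,0,0],"yaw":0,"grip":0.165},
])

```text
clock: 15.92
position: [0.4527, -0.1057, 0.062]
ee_rot: [0.0, 0.603, 0.798, 0.0]
contact_force: [0.3, 0.3, 0.4]
width: 0.0142
gripper_force: 0.0
```

```bash
python3 -c "
from h import *
near()"
```

```text
t 15.93 tray [42.8 -0.5] pos [ 0.4527 -0.1057  0.062 ] yaw 105.8 rel -0.1 w 0.0142 F [0.3 0.3 0.4] gf 0.0
[  0   0 120   5 466] [126.2  -3.2]
[  31   52   50   50 1762] [91.5 -1.3]
[  0 118  11  27 202] [63.5 24.4]
[ 98 118  22  27 492] [ 63.3 -28. ]
dot [ 48  69  16  16 204] [91.3 -1.3]
dot [ 27 145  12  15 144] [51.3 10.5]
dot [ 72 145  13  15 150] [ 51.2 -12.4]
```

The second disc is down, lying on the first (it images larger, at x=91). Before going behind disc B I'll check the gripper envelope against the bag in the first pictures.

```bash
python3 -c "
from h import *
for n in('top','scene'):
    im=cv2.imread(f'pics/{n}0.png');c=cams.get_calibration(n);h=cv2.cvtColor(im,cv2.COLOR_BGR2HSV)
    m=cv2.inRange(h,(85,90,20),(125,255,255));m=cv2.morphologyEx(m,cv2.MORPH_OPEN,np.ones((5,5)));nn,l,s,_=cv2.connectedComponentsWithStats(m);b=l==1+s[1:,4].argmax()
    d=cv2.distanceTransform((~b).astype(np.uint8),cv2.DIST_L2,5)
    for z in(.1,.14,.2,.26):
        o=[]
        for dx in(-.043,.043):
            for dy in(-.05,.05):
                p=T(-.098+dx,-.0175+dy);u,v=proj(c,[*p,z]);u,v=int(u),int(v)
                o.append((u,v,round(float(d[v,u]),1) if 0<=v<384 and 0<=u<512 else None))
        print(n,z,o)
"
```

```text
top 0.1 [(333, 134, 8.6), (346, 174, 15.6), (299, 144, 43.5), (311, 184, 49.3)]
top 0.14 [(337, 130, 3.2), (350, 172, 11.6), (301, 141, 40.9), (314, 183, 46.1)]
top 0.2 [(344, 124, 0.0), (358, 169, 6.0), (305, 136, 35.8), (319, 181, 40.9)]
top 0.26 [(352, 117, 0.0), (367, 166, 3.0), (309, 130, 30.0), (324, 179, 35.8)]
scene 0.1 [(329, 185, 22.0), (313, 201, 38.2), (301, 177, 51.6), (285, 192, 66.0)]
scene 0.14 [(330, 173, 23.6), (315, 188, 36.0), (302, 165, 52.9), (286, 179, 66.2)]
scene 0.2 [(332, 153, 24.4), (317, 168, 37.3), (304, 146, 53.8), (287, 159, 68.4)]
scene 0.26 [(335, 133, 23.2), (319, 146, 38.8), (305, 126, 54.2), (288, 138, 70.0)]
```

Request:
step_arm([
  {"dp":[0,0,0.15],"yaw":0,"grip":0.165},
  {"dp":[0,0,0.15],"yaw":0,"grip":0.165},
  {"dp":[0,0,0],"yaw":0,"grip":0.165},
])

```text
clock: 16.35
position: [0.4544, -0.1063, 0.124]
ee_rot: [0.003, 0.603, 0.798, 0.001]
contact_force: [0.5, -0.4, 0.4]
width: 0.0143
gripper_force: 0.0
```

```bash
python3 -c "
from h import *
im=cams.get_image('scene');cv2.imwrite('pics/s2.png',im[60:260,200:400].repeat(3,0).repeat(3,1));c=cams.get_calibration('scene');h=cv2.cvtColor(im,cv2.COLOR_BGR2HSV)
m=cv2.inRange(h,(85,90,20),(125,255,255));m=cv2.morphologyEx(m,cv2.MORPH_OPEN,np.ones((5,5)));nn,l,s,_=cv2.connectedComponentsWithStats(m);b=l==1+s[1:,4].argmax()
for z in(.1,.14,.2,.26,.32):
    for dx in(-.043,):
        for dy in(-.05,.05):
            p=T(-.098+dx,-.0175+dy);u,v=map(int,proj(c,[*p,z]));r=np.flatnonzero(b[v]);print(z,u,v,'bag left col',r[:1])
near()
"
```

```text
0.1 329 185 bag left col [331]
0.1 313 201 bag left col [332]
0.14 330 173 bag left col [336]
0.14 315 188 bag left col [331]
0.2 332 153 bag left col [338]
0.2 317 168 bag left col [336]
0.26 335 133 bag left col [342]
0.26 319 146 bag left col [339]
0.32 337 111 bag left col [346]
0.32 321 123 bag left col [344]
t 16.4 tray [42.5 -1. ] pos [ 0.4532 -0.1058  0.1226] yaw 105.81 rel -0.09 w 0.0141 F [-0.5  0.6  0.1] gf 0.0
[  0   0 120   5 526] [127.4  -3.8]
[  36   41   39   39 1127] [88.8 -0.7]
[  0  87  21  20 319] [63.4 30.7]
[ 86  86  34  20 478] [ 63.9 -33.7]
dot [ 49  54  12  12 112] [89.3 -0.5]
dot [ 27 145  12  15 122] [19.8 15.9]
dot [ 72 145  13  15 127] [ 19.5 -17. ]
```

View pics/s2.png

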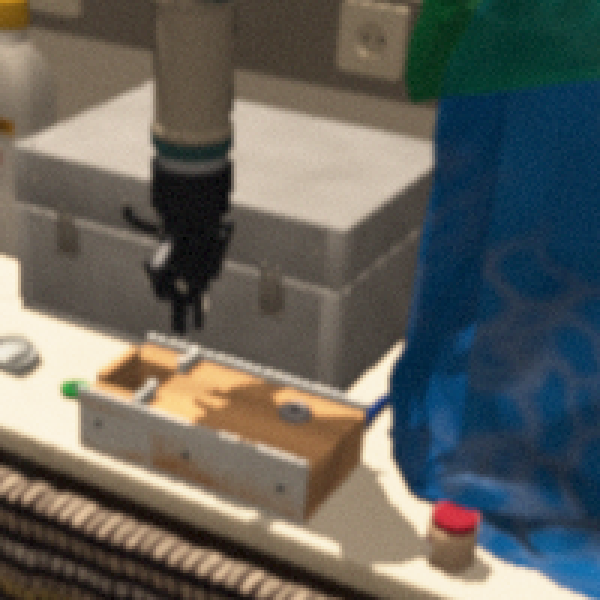

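The scene picture shows only disc B left on the deck at (293,411), and the bag's left edge at about column 395–435. The gripper envelope stays left of that edge, so it's clear to go behind disc B.

Request:
step_arm([
  {"dp":[0.054,-0.132,0],"yaw":0,"grip":0.165},
  {"dp":[0.054,-0.132,0],"yaw":0,"grip":0.165},
  {"dp":[0.054,-0.132,0],"yaw":0,"grip":0.165},
  {"dp":[0.054,-0.131,0],"yaw":0,"grip":0.165},
  {"dp":[0.054,-0.131,0],"yaw":0,"grip":0.165},
])

```text
clock: 17.08
position: [0.506, -0.2375, 0.1202]
ee_rot: [-0.002, 0.603, 0.798, -0.0]
contact_force: [-0.2, 0.7, 0.1]
width: 0.0142
gripper_force: 0.0
```

Request:
step_arm([
  {"dp":[0,0,0],"yaw":0,"grip":0.165},
  {"dp":[0,0,0],"yaw":0,"grip":0.165},
])

```text
clock: 17.32
position: [0.5054, -0.2361, 0.1207]
ee_rot: [-0.002, 0.603, 0.798, 0.0]
contact_force: [-0.0, -0.2, -0.8]
width: 0.0139
gripper_force: 0.0
```

```bash
python3 -c "
from h import *
near();go((-99.5,-17))"
```

```text
t 17.32 tray [-97.1 -15.4] pos [ 0.5054 -0.2361  0.1207] yaw 105.8 rel -0.1 w 0.0139 F [-0.  -0.2 -0.8] gf 0.0
[  35   63   46   46 1437] [-68.6 -17.6]
dot [ 51  80  15  15 180] [-69.5 -17.9]
dot [ 27 145  12  15 150] [-119.7    0.7]
dot [ 72 146  12  14 146] [-120.   -32.2]
(-99.5, -17) [ 0.011 -0.01 ] n 0.4
```

Request:
step_arm([
  {"dp":[0.014,-0.012,-0.1],"yaw":0,"grip":0.165},
  {"dp":[0,0,-0.1],"yaw":0,"grip":0.165},
  {"dp":[0,0,-0.095],"yaw":0,"grip":0.165},
  {"dp":[0,0,0],"yaw":0,"grip":0.165},
  {"dp":[0,0,0],"yaw":0,"grip":0.165},
])

```text
clock: 18.0
position: [0.5094, -0.2391, 0.0636]
ee_rot: [0.0, 0.603, 0.798, 0.0]
contact_force: [0.7, -0.4, -0.3]
width: 0.0144
gripper_force: 0.0
```

```bash
python3 -c "
from h import *
near();go((-94.6,-17.6),(-70,-18.4),(-5,-7.4),(19.6,-.5),(37,-.5),(43.5,-.5))"
```

```text
t 18.0 tray [-101.   -18.4] pos [ 0.5094 -0.2391  0.0636] yaw 105.85 rel -0.05 w 0.0144 F [ 0.7 -0.4 -0.3] gf 0.0
[  22   78   63   61 2591] [-69. -18.]
dot [ 42 100  22  20 355] [-69.8 -17.9]
dot [ 27 145  13  15 145] [-93.8  -7.3]
dot [ 72 146  12  14 145] [-93.9 -30.6]
(-94.6, -17.6) [-0.014  0.031] n 0.9
(-70, -18.4) [-0.03   0.119] n 3.3
(-5, -7.4) [-0.142  0.297] n 8.8
(19.6, -0.5) [-0.067  0.109] n 3.4
(37, -0.5) [-0.024  0.084] n 2.3
(43.5, -0.5) [-0.009  0.031] n 0.9
```

Request:
step_arm([
  {"dp":[-0.014,0.031,-0.008],"yaw":0,"grip":0.165},
  {"dp":[-0.008,0.03,0],"yaw":0.29,"grip":0.165},
  {"dp":[-0.008,0.03,0],"yaw":0.29,"grip":0.165},
  {"dp":[-0.007,0.03,0],"yaw":0.29,"grip":0.165},
  {"dp":[-0.007,0.029,0],"yaw":0.29,"grip":0.165},
])

```text
clock: 18.68
position: [0.5006, -0.2092, 0.0615]
ee_rot: [0.0, 0.53, 0.848, 0.0]
contact_force: [-0.2, -0.7, -0.6]
width: 0.0143
gripper_force: 0.3
```

Request:
step_arm([
  {"dp":[-0.018,0.037,0],"yaw":0,"grip":0.165},
  {"dp":[-0.018,0.037,0],"yaw":0,"grip":0.165},
  {"dp":[-0.018,0.037,0],"yaw":0,"grip":0.165},
  {"dp":[-0.018,0.037,0],"yaw":0,"grip":0.165},
])

```text
clock: 19.18
position: [0.4859, -0.1795, 0.0614]
ee_rot: [-0.0, 0.532, 0.847, 0.0]
contact_force: [0.1, 0.7, 0.5]
width: 0.0141
gripper_force: 0.3
```

```bash
python3 -c "
from h import *
near();go((-5,-7.4),(19.6,-.5),(37,-.5),(43.5,-.5))"
```

```text
t 19.18 tray [-37.3 -12.2] pos [ 0.4859 -0.1795  0.0614] yaw 115.78 rel 9.88 w 0.0141 F [0.1 0.7 0.5] gf 0.3
[  24   91   63   54 2429] [-8.1 -7.2]
dot [ 45 113  22  20 349] [-10.5  -7.7]
dot [ 27 145  13  15 149] [-29.1   0.7]
dot [ 68 145  16  15 154] [-25.2 -21.7]
(-5, -7.4) [-0.063  0.143] n 4.2
(19.6, -0.5) [-0.067  0.109] n 3.4
(37, -0.5) [-0.024  0.084] n 2.3
(43.5, -0.5) [-0.009  0.031] n 0.9
```

Request:
step_arm([
  {"dp":[-0.016,0.036,0],"yaw":0,"grip":0.165},
  {"dp":[-0.016,0.036,0],"yaw":0,"grip":0.165},
  {"dp":[-0.016,0.036,0],"yaw":0,"grip":0.165},
  {"dp":[-0.015,0.035,0],"yaw":0,"grip":0.165},
])

```text
clock: 19.73
position: [0.4734, -0.1509, 0.0614]
ee_rot: [-0.0, 0.532, 0.847, 0.0]
contact_force: [1.1, -0.2, -0.5]
width: 0.0142
gripper_force: 0.1
```

Request:
step_arm([
  {"dp":[-0.022,0.036,0],"yaw":-0.38,"grip":0.165},
  {"dp":[-0.022,0.036,0],"yaw":-0.38,"grip":0.165},
  {"dp":[-0.023,0.037,0],"yaw":-0.39,"grip":0.165},
  {"dp":[0,0,0],"yaw":0,"grip":0.165},
])

```text
clock: 20.23
position: [0.4597, -0.1289, 0.0614]
ee_rot: [-0.0, 0.602, 0.798, 0.0]
contact_force: [0.3, -0.8, 0.1]
width: 0.0141
gripper_force: 0.0
```

```bash
python3 -c "
from h import *
near();go((37,-.5),(43.5,-.5))"
```

```text
t 20.23 tray [18.6 -0.9] pos [ 0.4597 -0.1289  0.0614] yaw 105.97 rel 0.07 w 0.0141 F [ 0.3 -0.8  0.1] gf 0.0
[  30   14   52   53 1929] [84.  -1.8]
[100  73  20  28 439] [ 62.  -27.7]
[  24   86   63   59 2668] [47.5 -1.6]
dot [ 47  31  17  17 224] [84.5 -1.8]
dot [ 45 111  21  19 331] [44.9 -1.6]
dot [ 72 145  13  15 146] [ 26.7 -13. ]
dot [ 27 146  12  14 137] [26.6  9.8]
(37, -0.5) [-0.029  0.09 ] n 2.5
(43.5, -0.5) [-0.009  0.031] n 0.9
```

Request:
step_arm([
  {"dp":[-0.01,0.03,0],"yaw":0,"grip":0.165},
  {"dp":[-0.01,0.03,0],"yaw":0,"grip":0.165},
  {"dp":[-0.009,0.03,0],"yaw":0,"grip":0.165},
  {"dp":[-0.005,0.016,0],"yaw":0,"grip":0.165},
  {"dp":[-0.004,0.015,0],"yaw":0,"grip":0.165},
])

```text
clock: 20.9
position: [0.4527, -0.1052, 0.0615]
ee_rot: [0.0, 0.602, 0.798, 0.0]
contact_force: [0.2, -0.8, 0.5]
width: 0.0141
gripper_force: 0.2
```

Request:
step_arm([
  {"dp":[0,0,0],"yaw":0,"grip":0.165},
  {"dp":[0,0,0],"yaw":0,"grip":0.165},
  {"dp":[0,0,0],"yaw":0,"grip":0.165},
])

```text
clock: 21.28
position: [0.4527, -0.1055, 0.0614]
ee_rot: [0.0, 0.603, 0.798, 0.0]
contact_force: [-0.3, 1.0, 0.7]
width: 0.0142
gripper_force: 0.0
```

```bash
python3 -c "
from h import *
near()"
```

```text
t 21.27 tray [43.  -0.6] pos [ 0.4527 -0.1055  0.0614] yaw 105.89 rel -0.01 w 0.0142 F [-0.3  1.   0.7] gf 0.0
[  0   0 120   5 505] [126.4  -3.1]
[  29   41   53   62 2347] [94.2 -1. ]
[ 98 118  22  27 477] [ 63.8 -27.9]
dot [ 47  59  18  17 235] [96.4 -1.2]
dot [ 27 145  12  15 144] [51.7 10.5]
dot [ 72 145  13  15 150] [ 51.7 -12.4]
```

Request:
step_arm([
  {"dp":[0,0,0.15],"yaw":0,"grip":0.165},
  {"dp":[0,0,0.15],"yaw":0,"grip":0.165},
  {"dp":[0.03,-0.1,0.1],"yaw":0,"grip":0.165},
  {"dp":[0,0,0],"yaw":0,"grip":0.165},
  {"dp":[0,0,0],"yaw":0,"grip":0.165},
])

```text
clock: 21.95
position: [0.4576, -0.1247, 0.1405]
ee_rot: [-0.001, 0.603, 0.798, -0.0]
contact_force: [-0.4, -0.1, 0.5]
width: 0.014
gripper_force: 0.0
```

```bash
python3 -c "
from h import *
st();im=cams.get_image('wrist');cv2.imwrite('pics/f.png',cv2.resize(im[20:200,150:370],None,fx=3,fy=3,interpolation=cv2.INTER_CUBIC))"
```

```text
t 21.95 tray [23.2 -0.1] pos [ 0.4576 -0.1247  0.1405] yaw 105.87 rel -0.03 w 0.014 F [-0.4 -0.1  0.5] gf 0.0
```

View pics/f.png

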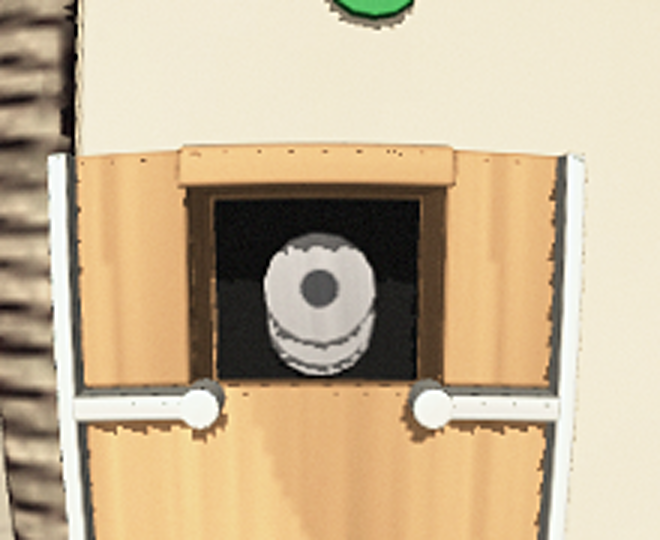

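The picture shows all three discs stacked in the slot at about (318,300), with the top one's dot at (319,287). The deck is clear and the arm touches nothing, so I'm handing in.

```bash
python3 -c "
from rig import ticket
print(ticket.sign_off())"
```

```text
the job is handed in; nothing more can be done
None
```

All three discs were pushed through the gate one at a time, and the last picture shows them stacked in the slot; the job was handed in at about 22 s of the 58 s, and the hand-in returned no verdict.

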